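Bring the ratchet hold-down arm onto the tube

TASK

On the welding bench, press down the thumb plate of the ratchet pawl behind the raised hold-down arm until the pawl tips right over and stays clear of the teeth. Then push the arm's cross handle down past the teeth, without slamming it, until the arm lies level with its shoe resting on the square tube. Only press and push: do not raise the arm, keep the tube where it lies, and leave the other things on the bench alone.

Things in the scene. Friction and masses are not known exactly. Their poses are not given: they have to be found in the camera images.
- stand: Fixed steel stand, base plate 290 x 110 x 10 mm. Origin on the bench top straight below the arm's hinge; x points from the hinge along the arm to the handle, y across it (along hinge pin and tube), z up. Two hinge cheeks reach 115 mm height, 56 mm wide over both. The pawl pivots 48 mm behind the hinge, 45 mm above the bench. Low rails at x = 87 and 153 mm keep the tube in place.
- hinge (a point): Middle of the arm's hinge axis, 100 mm above the stand's origin. The arm is a grey bar 24 mm wide, 26 mm thick, ending in a black cross handle: a round bar 26 mm thick, 100 mm long, its axis 235 mm from the hinge axis and level with it when the arm is level. The shoe hangs under the bar 120 mm from the hinge. The toothed wheel, radius 62 mm, turns with the arm.
- holdarm (a joint): Elevation of the arm above level, rad: 0 = level, shoe flat on the tube; starts between 0.54 and 0.72. The hinge is stiff: 3 to 9 N on the handle pushes the arm down slowly, and it stays where it is left. With the pawl in the teeth (20 mm apart) it goes down only to 0.52 and locks there; raising it clicks over the teeth.
- pawl (a joint): Tilt of the pawl, rad: 0 = in the teeth (start), 0.32 = tipped fully back against its stop. Over-centre spring: let go before about 0.2 it snaps back into the teeth; pressed further it snaps over to 0.32 and stays there.
- pawl_plate (a point): Centre of the upper face of the pawl's thumb plate: nearly level, steel, 78 mm long (along the stand's x), 36 mm wide, 6 mm thick, on the side of the stand away from the handle; at the start 114 mm behind the hinge, 128 mm above the bench. Pressed down (3 to 4 N) it tips the pawl: its centre goes about 24 mm down and 23 mm away from the hinge. Turns with the pawl.
- cross_bar (a point): Middle of the cross handle, on its upper side (13 mm from its axis, square to the arm). The point turns with the arm.
- tube_mid (a point): Centre of the bright square steel tube 50 x 50 mm, 240 mm long, 1.4 kg, lying loose on the stand's base plate across the arm, 120 mm from the hinge, upper face 60 mm above the bench; half-way up.
- magnet: magnetic welding square: grey flat block 90 x 80 x 16 mm with one corner cut off, lying flat by the stand; origin at its underside. Bystander.
- offcut: bright steel offcut of square tube, 40 x 55 x 40 mm, standing by the stand; origin at its underside. Bystander.
- flatbar: bright steel flat bar 160 x 30 x 8 mm lying on the bench beyond the handle end of the arm; origin at its underside. Bystander.
- hammer: hand hammer lying on the bench. Bystander.
- brush: brush lying on the bench. Bystander.
- spray: upright closed grey spray can, 64 mm across, 170 mm high; origin at its underside. Bystander.
- gclamp: dark steel G-clamp lying flat, about 170 x 150 x 25 mm. Bystander.

How it is judged:
By the outcome, as a careful person would: the job done as asked, in the order asked, and still so for the second after the job is handed in, with the robot touching nothing.
It also fails if it takes over 43 s, if anything falls off the work surface, if the arm or the gripper's body presses on something with over 40 N, if the wrist force passes 120 N, or if a joint passes its speed limit or range.

ROBOT

A 7-joint arm with a two-finger parallel gripper is mounted at the origin on the work surface. World frame = base frame: x ahead of the robot, y to its left, z up, the work surface at z = 0. Lengths are in m, angles in rad, forces in N, time in s.
With the tool pointing down it reaches from about 0.4 to 0.9 m from the base axis. Payload 5.5 kg.
Tool frame: the origin (TCP) lies where the fingers leave the gripper's body, on its centre line; the fingertips stand 66 mm ahead of it and the grasp point (between the pads) lies 47 mm ahead of it; z points along the fingers, y is the line along which they close (so a half turn about z gives the same grasp; the last joint's range is limited). The gripper opens to 92 mm and grips with 3 to 60 N. Pads are 19 mm wide; open, the fingers measure 130 mm over their backs; the gripper's body (75 mm by 190 mm) begins 47 mm behind the grasp point.
Start: joints at [-0.868, 0.501, -0.427, 1.55, 0.221, 1.138, -0.21], TCP at [0.277, 0.588, 0.292] pointing down, gripper open.
Joint ranges: [-2.88, 2.88], [-0.31, 2.03], [-1.54, 1.56], [0.2, 2.42], [-1.41, 4.55], [0.19, 2.02], [-2.57, 2.57]. Speed limits (rad/s): [2.57, 2.57, 3.14, 3.14, 3.14, 3.14, 3.14].

INTERFACE

Orientations are given as a unit quaternion [x, y, z, w].
In Python, from station import bot gives the robot as it stands.
- The arm moves only by the tool drive_tool, never from a script. Its argument "rows" is text: rows parted by semicolons, each of 6 numbers parted by spaces: the shift along the tool's x, y, z in mm, then the turn, a rotation vector about the tool's x, y, z in rad. A call has 1 to 20 rows; each row shifts and turns the commanded pose from where the row before left it, along the tool's axes as they then stand; what a row does not reach is not made up. A row lasts 1/12 s, in which the tool goes at most 41.7 mm and 7.16 degrees, less where a joint would pass 70% of its speed; a pose out of reach is approached as far as the arm can. A call with a gripper value outside its range is refused whole. "claw" is the finger opening in mm, from 0 to 91.8, set as the call begins (left out, the last holds). The fingers move at their own pace and stop on an object; "newtons" is the grip in N (left out, the last holds). Time passes only in rows, so rows that do not move let the fingers close. It gives the time, the measured TCP pose, the force, the opening and the grip force at its end, in the units of the state.
- bot.get_obs(): the state, without advancing time (a new reading comes with each control period).
- bot.capture(name): name is "side" or "top" or "wrist"; returns a dict with "image" (384x512x3 uint8, blue, green, red), "vfov" (degrees; the focal length in pixels is half the picture's height over the tangent of half this angle, whatever the lens; pixels are square), "cx", "cy" (the principal point, pixels), "R" (3x3) and "t" (3): a world point X has camera coordinates R X + t; the wrist camera has in their place "T_tool_cam" (4x4, takes a point from camera to tool coordinates, whose origin is the TCP and whose axes are the flange's). Camera axes: x right, y down, z forward; pixel columns grow to the right and rows downward; lengths in m; the calibration is good to about 2 mm. The wrist camera is an equidistant fisheye: a pixel r from the principal point sees the ray r / f radians off the axis. A picture is of the moment at which its call begins: read the wrist's pose just before it. There is no depth.
- bot.sign_off(): hands the job in; it is judged then, once.
The state is a dict: "time": time; "joint_positions": joint angles; "joint_velocities": joint speeds; "joint_torque": joint torques, N m; "eef_pos": TCP position; "orientation": TCP orientation; "contact_force": force on the tool from outside, world axes, zero at the start; "torque": the same for the moment, N m; "width": finger opening in m; "gripper_force": force on a finger pad.
Only numpy, scipy, OpenCV 4.12 (cv2) and the standard library are available. Lean on these libraries where they do the work, as an engineer would, in place of code of your own. Each camera call takes 0.05 s, during which the arm holds its last target. There are 200 camera calls.

## Working session

There is one attempt and no reset: what is moved stays moved. The work goes in short steps, Python scripts to look and compute and a tool call to move; the robot and the scene stay as the last step left them, time stands still between calls to the robot, and variables do not carry over. Pictures are saved under pics/ and viewed, at most 10 in all, crops included, and the job is handed in when it is done.

Besides the shell and the picture viewer there is one more tool, called after "Call:" as name(argument=value, ...), one argument or row to a line, values as JSON. drive_tool: Moves the arm, as the interface text tells. Its arguments: {"type":"object","properties":{"rows":{"type":"string"},"claw":{"type":"number"},"newtons":{"type":"number"}},"required":["rows"]}

```bash
mkdir -p pics; ls; cat > h.py <<'E'
import numpy as np, cv2
from station import bot
from scipy.spatial.transform import Rotation as Ro
E
python3 - <<'E'
from h import *
import pickle
o=bot.get_obs();print(o['time'],o['eef_pos'],o['orientation'],o['contact_force'])
d={}
for n in('side','top'):
    c=bot.capture(n);d[n]=c;cv2.imwrite(f'pics/{n}0.png',c['image'])
    print(n,c['vfov'],c['cx'],c['cy'],c['R'],c['t'])
pickle.dump(d,open('c0.pkl','wb'))
E
```

```text
pics
0.0 [0.27654296 0.58759644 0.29116594] [ 2.18109063e-01  9.75923902e-01 -9.54697393e-04 -2.51308310e-04] [-0.68008503 -0.16302106  0.45831016]
side 55.02551133758251 259.5667230668341 189.1625739316428 [[ 0.84414519 -0.5358003   0.0183559 ]
 [-0.40299942 -0.6567556  -0.63738807]
 [ 0.35356806  0.53065065 -0.77032429]] [-0.4809436   0.27152793  1.10267988]
top 46.94651798884462 260.2300421084807 195.13974437974178 [[ 0.02304478 -0.99973295 -0.00172295]
 [-0.99831475 -0.02292021 -0.0533134 ]
 [ 0.05325967  0.00294864 -0.99857634]] [-0.03072098  0.51511051  1.62210121]
```

View pics/side0.png

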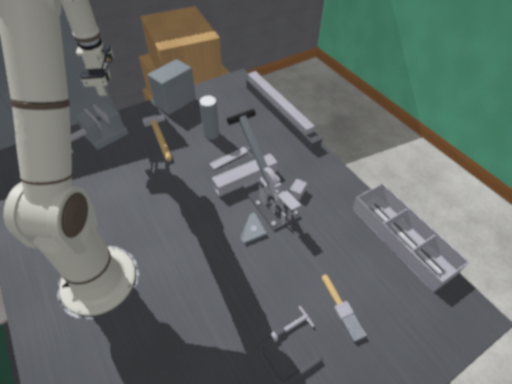

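View pics/top0.png

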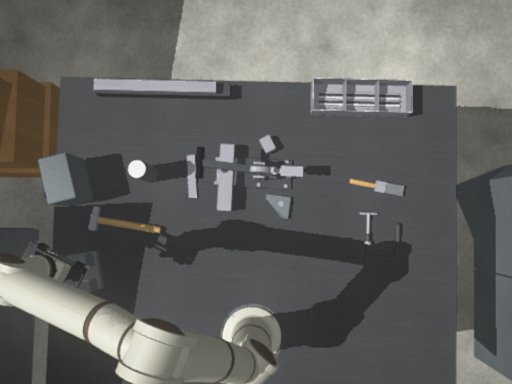

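The top view shows the handle at about (200,160), the tube at (226,177), the hinge at about (262,170) and the pawl plate at about (291,171). The side view shows the handle at (241,117) and the plate at about (288,200). I'll enlarge both.

```bash
python3 - <<'E'
from h import *
import pickle
d=pickle.load(open('c0.pkl','rb'))
a=cv2.resize(d['top']['image'][130:225,180:315],None,fx=5.6,fy=5.6,interpolation=cv2.INTER_CUBIC)
cv2.imwrite('pics/topz.png',a)
a=cv2.resize(d['side']['image'][95:245,195:325],None,fx=4,fy=4,interpolation=cv2.INTER_CUBIC)
cv2.imwrite('pics/sidez.png',a)
E
```

```text
(no output)
```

View pics/topz.png

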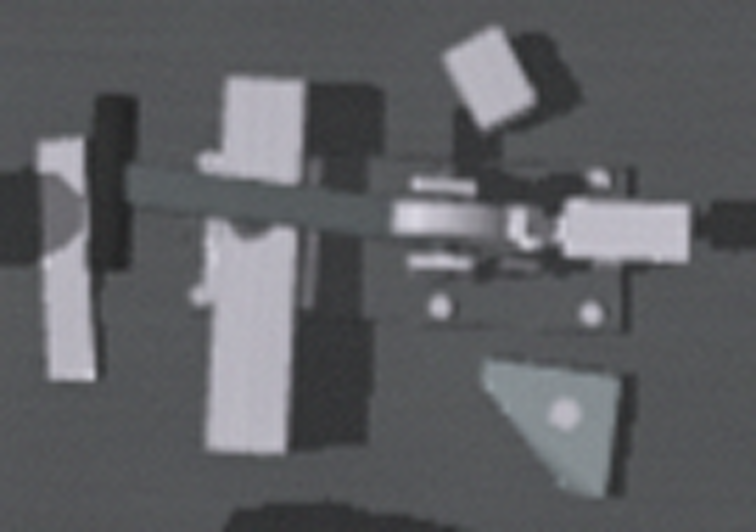

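View pics/sidez.png

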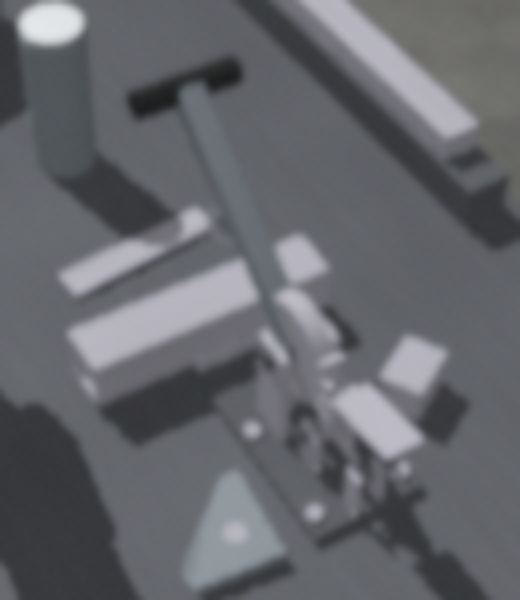

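The crops show the plate centre at topz (626,231) and sidez (379,421), the handle middle at topz (115,183) and sidez (186,87), and the tube's top corners at topz (228,78), (305,82), (288,452) and (205,450). I'll triangulate these points.

```bash
cat >> h.py <<'E'
def K(c):
    f=192/np.tan(np.radians(c['vfov'])/2); return np.array([[f,0,c['cx']],[0,f,c['cy']],[0,0,1]])
def P(c): return K(c)@np.c_[c['R'],c['t']]
def tri(c1,p1,c2,p2):
    X=cv2.triangulatePoints(P(c1),P(c2),np.array(p1,float),np.array(p2,float))[:,0]; return X[:3]/X[3]
def onz(c,p,z):
    R,t=np.array(c['R']),np.array(c['t']);C=-R.T@t;d=R.T@np.linalg.solve(K(c),[*p,1]);return C+d*(z-C[2])/d[2]
def tz(x,y): return ((x+.5)/5.6-.5+180,(y+.5)/5.6-.5+130)
def sz(x,y): return ((x+.5)/4-.5+195,(y+.5)/4-.5+95)
E
python3 - <<'E'
from h import *
import pickle
d=pickle.load(open('c0.pkl','rb'));T,S=d['top'],d['side']
np.set_printoptions(precision=4,suppress=True)
pl=tri(T,tz(626,231),S,sz(379,421));print('plate',pl)
ha=tri(T,tz(115,183),S,sz(186,87));print('handle',ha)
cs=[onz(T,tz(*p),.06) for p in((228,78),(305,82),(288,452),(205,450))]
print('tube',np.mean(cs,0),cs)
for p in((560,200),(690,203),(690,262),(560,260)):print('plate c',onz(T,tz(*p),.128))
for p in((624,160),(628,330)):print('base c',onz(T,tz(*p),.01))
for p in((440,306),(591,313),(598,178)):print('bolt',onz(T,tz(*p),.016))
tm=np.mean(cs,0);v=(ha-pl)[:2];print('yaw',np.degrees(np.arctan2(v[1],v[0])),'dist plate-tube',np.linalg.norm(tm[:2]-pl[:2]),'plate-handle',np.linalg.norm(v))
for n,p in (('topA',((117,97),(117,268))),):
  for q in p:print(onz(T,tz(*q),ha[2]))
E
```

```text
plate [ 0.5968 -0.1252  0.1251]
handle [0.6038 0.1751 0.2425]
tube [0.5763 0.108  0.06  ] [array([0.6969, 0.1297, 0.06  ]), array([0.6954, 0.0799, 0.06  ]), array([0.4563, 0.0846, 0.06  ]), array([0.4564, 0.1378, 0.06  ])]
plate c [ 0.6143 -0.0837  0.128 ]
plate c [ 0.6142 -0.1638  0.128 ]
plate c [ 0.5777 -0.1645  0.128 ]
plate c [ 0.5771 -0.0844  0.128 ]
base c [ 0.6564 -0.1303  0.01  ]
base c [ 0.5432 -0.1352  0.01  ]
bolt [ 0.5558 -0.0103  0.016 ]
bolt [ 0.5534 -0.1101  0.016 ]
bolt [ 0.6432 -0.1129  0.016 ]
yaw 88.65888898828474 dist plate-tube 0.2341062490359359 plate-handle 0.3003430239048005
[0.6536 0.1752 0.2425]
[0.5556 0.1723 0.2425]
```

Everything agrees. Plate to tube is 234 mm as expected, the handle's height and radius both give an elevation of about 0.65, and the yaw is about 88.6°. I'll work out the move over the plate.

```bash
cat >> h.py <<'E'
np.set_printoptions(precision=4,suppress=True)
ux=np.array([np.cos(np.radians(88.65)),np.sin(np.radians(88.65)),0]);uy=np.array([-ux[1],ux[0],0])
pl=np.array([.5968,-.1252,.1265]);hinge=pl*[1,1,0]+.114*ux+[0,0,.1]
def toolax(tgt,R=None):
    o=bot.get_obs();R=Ro.from_quat(o['orientation']) if R is None else R
    return 1000*R.inv().apply(tgt-np.array(o['eef_pos']))
def goal_turn(ydir):
    o=bot.get_obs();Rg=Ro.from_matrix(np.c_[np.cross(ydir,[0,0,-1]),ydir,[0,0,-1]])
    return Rg,(Ro.from_quat(o['orientation']).inv()*Rg).as_rotvec()
def st(): 
    o=bot.get_obs();print(o['time'],o['eef_pos'],o['contact_force'],o['width'],np.array(o['joint_positions']))
E
python3 - <<'E'
from h import *
Rg,rv=goal_turn(-uy);print(rv,hinge)
o=bot.get_obs();R=Ro.from_quat(o['orientation'])
tgt=np.r_[(pl-.014*ux)[:2],.365];N=20
M=sum((R*Ro.from_rotvec(rv*k/N)).as_matrix() for k in range(N))
D=tgt-np.array(o['eef_pos'])-[0,0,.074]
print(1000*np.linalg.solve(M,D),rv/N)
E
```

```text
[-0.0016  0.001   1.1546] [ 0.5995 -0.0112  0.1   ]
[-41.4047  -7.0219   0.025 ] [-0.0001  0.      0.0577]
```

Call:
drive_tool(
  rows="0 0 -37 0 0 0; 0 0 -37 0 0 0; -40 -7 0 0 0 0.0577; -40 -7 0 0 0 0.0577; -40 -7 0 0 0 0.0577; -40 -7 0 0 0 0.0577; -40 -7 0 0 0 0.0577; -40 -7 0 0 0 0.0577; -40 -7 0 0 0 0.0577; -40 -7 0 0 0 0.0577; -40 -7 0 0 0 0.0577; -40 -7 0 0 0 0.0577; -40 -7 0 0 0 0.0577; -40 -7 0 0 0 0.0577; -40 -7 0 0 0 0.0577; -40 -7 0 0 0 0.0577; -40 -7 0 0 0 0.0577; -40 -7 0 0 0 0.0577; -40 -7 0 0 0 0.0577; -40 -7 0 0 0 0.0577",
  claw=0,
  newtons=10,
)

```text
time: 1.77
eef_pos: [0.5913, -0.0375, 0.3657]
orientation: [0.675, 0.738, -0.0, -0.0]
contact_force: [0.8, -0.2, 0.3]
width: 0.0004
gripper_force: 0.0
```

```bash
python3 - <<'E'
from h import *
st();Rg,rv=goal_turn(-uy);print(rv,toolax(np.r_[(pl-.014*ux)[:2],.245]))
print(toolax(np.r_[(pl-.014*ux)[:2],.245],Rg))
E
```

```text
1.7667 [ 0.5913 -0.0375  0.3657] [ 0.7534 -0.2178  0.2932] 0.00043024827193128494 [ 0.0018  0.3034  0.0204  1.6261 -0.0066  1.2128  0.1133]
[-0.0006 -0.0001  0.1132] [-101.7634   -3.8424  120.7175]
[-101.5375    7.6054  120.7292]
```

Call:
drive_tool(
  rows="-34 -1 0 0 0 0.0377; -34 -1 0 0 0 0.0377; -34 -2 0 0 0 0.0377; 0 12 30 0 0 0; 0 0 30 0 0 0; 0 0 30 0 0 0; 0 0 30 0 0 0; 0 0 0 0 0 0; 0 0 0 0 0 0",
)

```text
time: 2.52
eef_pos: [0.6037, -0.1375, 0.2444]
orientation: [0.714, 0.7, -0.001, -0.002]
contact_force: [0.5, -0.6, 1.4]
width: 0.0002
gripper_force: 0.0
```

```bash
python3 - <<'E'
from h import *
st();Rg,rv=goal_turn(-uy);print(rv,toolax(np.r_[(pl-.014*ux)[:2],.205]))
c=bot.capture('wrist');cv2.imwrite('pics/w1.png',c['image']);print(c['T_tool_cam'],c['vfov'],c['cx'],c['cy'])
E
```

```text
2.5167 [ 0.6037 -0.1375  0.2444] [ 0.524  -0.5851  1.3521] 0.0002067983516820337 [ 0.1228  0.4622  0.0766  1.6875 -0.0405  0.9985  0.1928]
[-0.005  -0.0008  0.0029] [-1.904  -6.9574 39.4508]
[[-0.0013 -0.9616 -0.2745  0.0744]
 [ 1.     -0.0014  0.0002 -0.0007]
 [-0.0006 -0.2745  0.9616 -0.0924]
 [ 0.      0.      0.      1.    ]] 65.70646984690485 252.4788138399652 197.42885870802428
```

View pics/w1.png

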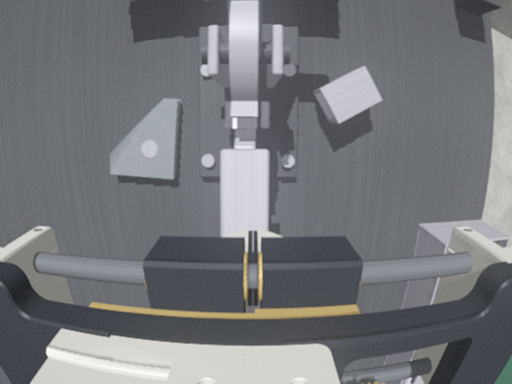

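The wrist view shows the plate centred on column 244 and the finger line at 253, so the tool must shift about 7 mm towards the magnet side. That matches the calibrated offset, and the stand axis is upright in the picture.

Call:
drive_tool(
  rows="-2 -7 20 0 0 0; 0 0 16 0 0 0; 0 0 4 0 0 0; 0 0 4 0 0 0; 0 0 3 0 0 0; 0 0 3 0 0 0; 0 0 0 0 0 0; 0 0 0 0 0 0",
)

```text
time: 3.23
eef_pos: [0.5991, -0.1397, 0.1974]
orientation: [0.714, 0.7, 0.001, 0.001]
contact_force: [0.6, -0.2, 2.4]
width: 0.0002
gripper_force: 1.0
```

Call:
drive_tool(
  rows="0 0 0 0 0 0; 0 0 0 0 0 0; 0 0 1 0 0 0; 0 0 0 0 0 0",
)

```text
time: 3.57
eef_pos: [0.5986, -0.1403, 0.1958]
orientation: [0.715, 0.7, 0.0, 0.001]
contact_force: [1.7, -0.7, 3.5]
width: 0.0002
gripper_force: 1.6
```

Call:
drive_tool(
  rows="0 0 2 0 0 0; 0 0 0 0 0 0; 0 0 0 0 0 0",
)

```text
time: 3.82
eef_pos: [0.5978, -0.1402, 0.1932]
orientation: [0.715, 0.7, -0.0, 0.0]
contact_force: [1.1, -1.5, 4.4]
width: 0.0004
gripper_force: 1.9
```

Call:
drive_tool(
  rows="-1.2 0 1.6 0 0 0; -1.2 0 1.6 0 0 0; -1.2 0 1.6 0 0 0; -1.2 0 1.6 0 0 0; -1.2 0 1.6 0 0 0; -1.2 0 1.6 0 0 0; -1.2 0 1.6 0 0 0; -1.2 0 1.6 0 0 0; 0 0 0 0 0 0",
)

```text
time: 4.57
eef_pos: [0.5971, -0.1488, 0.1794]
orientation: [0.714, 0.7, -0.0, -0.001]
contact_force: [-0.0, 0.7, 0.4]
width: 0.0004
gripper_force: 0.0
```

Call:
drive_tool(
  rows="-1.2 0 1.6 0 0 0; -1.2 0 1.6 0 0 0; -1.2 0 1.6 0 0 0; -1.2 0 1.6 0 0 0; 0 0 0 0 0 0; 0 0 0 0 0 0",
)

```text
time: 5.07
eef_pos: [0.5976, -0.1541, 0.1738]
orientation: [0.714, 0.7, -0.0, -0.0]
contact_force: [0.2, -0.6, 0.6]
width: 0.0004
gripper_force: 0.0
```

Call:
drive_tool(
  rows="0 0 -20 0 0 0; 0 0 -35 0 0 0; 0 0 -40 0 0 0; 0 0 -40 0 0 0; 0 0 -40 0 0 0; 0 0 -15 0 0 0; 0 0 0 0 0 0",
)

```text
time: 5.65
eef_pos: [0.5999, -0.1546, 0.3703]
orientation: [0.714, 0.7, 0.003, 0.004]
contact_force: [0.3, 0.1, 0.1]
width: 0.0004
gripper_force: 0.0
```

```bash
python3 - <<'E'
from h import *
st()
hx=.235*np.cos(.65);t=hinge*[1,1,0]+hx*ux;print('handle',t)
Rg,rv=goal_turn(-uy);print(rv,toolax(np.r_[t[:2],.37]))
c=bot.capture('side');s=cv2.resize(c['image'][95:245,195:325],None,fx=3.5,fy=3.5,interpolation=cv2.INTER_CUBIC)
w=bot.capture('wrist')['image'];w=cv2.copyMakeBorder(w[:,150:400],0,141,0,0,0)
cv2.imwrite('pics/w2.png',np.hstack([s,w]))
E
```

```text
5.65 [ 0.5999 -0.1546  0.3703] [0.3409 0.139  0.1023] 0.00038865885403140165 [ 0.141   0.3447  0.089   1.5615 -0.0323  1.2265  0.2146]
handle [0.6039 0.1758 0.    ]
[0.0102 0.0017 0.0028] [330.3791  -2.8703  -0.3175]
```

View pics/w2.png

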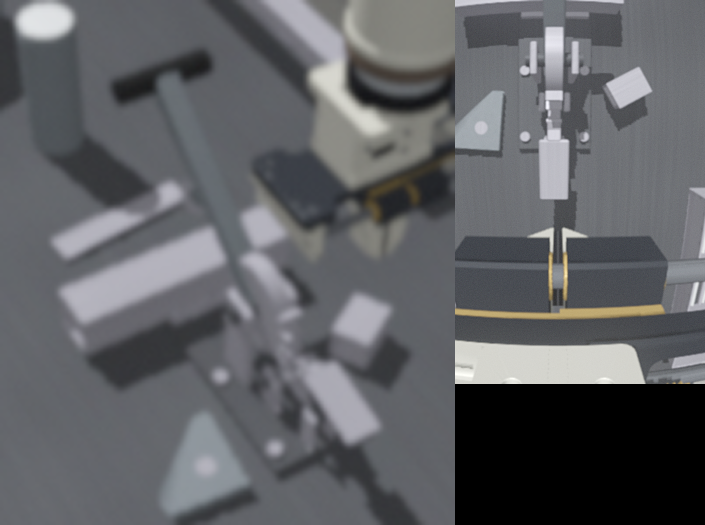

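The plate now sits lower and tilted: its centre is at (340,402) in the left crop, where it would have been about (331,368) before. The pawl is over. The handle is unmoved at (160,77). Next I go above it.

Call:
drive_tool(
  rows="20 0 0 0 0 0; 38 0 0 0 0 0; 41 0 0 0 0 0; 41 -1 0 0 0 0; 41 -1 0 0 0 0; 41 -1 0 0 0 0; 41 0 0 0 0 0; 41 0 0 0 0 0; 26 0 0 0 0 0; 0 0 0 0 0 0; 0 0 0 0 0 0; 0 0 0 0 0 0",
)

```text
time: 6.75
eef_pos: [0.6009, 0.1749, 0.3619]
orientation: [0.714, 0.7, -0.002, -0.0]
contact_force: [-1.0, -0.2, -0.4]
width: 0.0005
gripper_force: 0.0
```

```bash
python3 - <<'E'
from h import *
import pickle
st();S=pickle.load(open('c0.pkl','rb'))['side']
q=P(S)@np.r_[pl-.023*ux-[0,0,.024],1];print('exp tipped px',q[:2]/q[2],'seen',(340.5/3.5-.5+195,402.5/3.5-.5+95))
hx=.235*np.cos(.65);t=hinge*[1,1,0]+hx*ux
Rg,rv=goal_turn(-uy);print(rv,toolax(np.r_[t[:2],.34],Rg))
c=bot.capture('wrist');cv2.imwrite('pics/w3.png',c['image'])
E
```

```text
6.75 [0.6009 0.1749 0.3619] [-1.0498 -0.2071 -0.3553] 0.0005168724647864942 [-0.2864  0.3712 -0.0536  1.541   0.0215  1.2336 -0.3644]
exp tipped px [292.6276 209.3276] seen (291.7857142857143, 209.5)
[-0.0032  0.0021  0.0026] [ 0.9246  2.9433 21.9213]
```

View pics/w3.png

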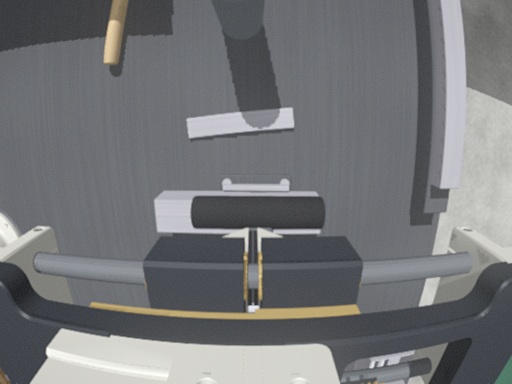

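The wrist view shows the handle spanning columns 192 to 323 with its middle at (258,212), and the fingertips at (253,235). I'll cast that ray to check the position along the stand.

```bash
python3 - <<'E'
from h import *
o=bot.get_obs();c=bot.capture('wrist')
f=192/np.tan(np.radians(c['vfov'])/2)
d=np.array([258-c['cx'],212.5-c['cy']]);r=np.hypot(*d);a=r/f
ray=np.r_[np.sin(a)*d/r,np.cos(a)]
T=np.array(c['T_tool_cam']);R=Ro.from_quat(o['orientation']).as_matrix()
C=np.array(o['eef_pos'])+R@T[:3,3];v=R@T[:3,:3]@ray
for z in (.243,.25):print(C+v*(z-C[2])/v[2], ((C+v*(z-C[2])/v[2])-hinge)@ux)
E
```

```text
[0.6046 0.1759 0.243 ] 0.18719410260891045
[0.6045 0.1783 0.25  ] 0.18959732197462853
```

Call:
drive_tool(
  rows="1 3 15 0 0 0; 0 0 13 0 0 0; 0 0 4 0 0 0; 0 0 3 0 0 0; 0 0 2 0 0 0; 0 0 0 0 0 0; 0 0 0 0 0 0",
)

```text
time: 7.43
eef_pos: [0.6049, 0.1767, 0.3277]
orientation: [0.715, 0.7, 0.0, 0.0]
contact_force: [0.2, -0.6, -0.5]
width: 0.0001
gripper_force: 0.0
```

```bash
python3 - <<'E'
from h import *
st();e=np.linspace(.645,0,9);print(e);print(np.c_[np.diff(235*np.cos(e)),-np.diff(235*np.sin(e))].round(1))
E
```

```text
7.4333 [0.6049 0.1767 0.3277] [ 0.1666 -0.6356 -0.5329] 0.0001489136159893835 [-0.2859  0.4013 -0.0547  1.576   0.0233  1.1639 -0.3666]
[0.645  0.5644 0.4838 0.4031 0.3225 0.2419 0.1613 0.0806 0.    ]
[[10.8 15.6]
 [ 9.5 16.4]
 [ 8.1 17.1]
 [ 6.7 17.7]
 [ 5.3 18.2]
 [ 3.8 18.6]
 [ 2.3 18.8]
 [ 0.8 18.9]]
```

Call:
drive_tool(
  rows="0 0 3 0 0 0; 0 0 2 0 0 0; 0 0 2 0 0 0; 1.5 0 2.4 0 0 0; 1.8 0 2.6 0 0 0; 1.8 0 2.6 0 0 0; 1.8 0 2.6 0 0 0; 1.8 0 2.6 0 0 0; 1.8 0 2.6 0 0 0; 0 0 0 0 0 0",
)

```text
time: 8.27
eef_pos: [0.6049, 0.1877, 0.305]
orientation: [0.714, 0.7, 0.0, 0.0]
contact_force: [-1.2, 0.2, 3.2]
width: 0.0005
gripper_force: 1.5
```

Call:
drive_tool(
  rows="1.6 0 2.7 0 0 0; 1.6 0 2.7 0 0 0; 1.6 0 2.7 0 0 0; 1.6 0 2.7 0 0 0; 1.6 0 2.7 0 0 0; 1.6 0 2.7 0 0 0; 0 0 0 0 0 0",
)

```text
time: 8.85
eef_pos: [0.6051, 0.198, 0.2889]
orientation: [0.714, 0.7, 0.001, -0.0]
contact_force: [-1.0, 1.4, 4.2]
width: 0.0005
gripper_force: 1.7
```

Call:
drive_tool(
  rows="1.4 0 2.9 0 0 0; 1.4 0 2.9 0 0 0; 1.4 0 2.9 0 0 0; 1.3 0 2.9 0 0 0; 1.3 0 2.9 0 0 0; 1.3 0 2.9 0 0 0; 1.1 0 3 0 0 0; 1.1 0 3 0 0 0; 1.1 0 3 0 0 0; 1.1 0 3 0 0 0; 1.1 0 3 0 0 0; 1.1 0 3 0 0 0; 0.9 0 3 0 0 0; 0.9 0 3 0 0 0; 0.9 0 3 0 0 0; 0.9 0 3 0 0 0; 0.9 0 3 0 0 0; 0 0 0 0 0 0",
)

```text
time: 10.35
eef_pos: [0.6056, 0.2198, 0.2391]
orientation: [0.714, 0.701, 0.002, -0.001]
contact_force: [-0.6, 4.5, 4.8]
width: 0.0006
gripper_force: 2.0
```

Call:
drive_tool(
  rows="1.5 0 2.8 0 0 0; 1.5 0 2.8 0 0 0; 1.5 0 2.8 0 0 0; 1.2 0 2.8 0 0 0; 1.2 0 2.8 0 0 0; 1 0 2.8 0 0 0; 0.7 0 2.8 0 0 0; 0.6 0 2.8 0 0 0; 0.5 0 2.8 0 0 0; 0.5 0 2.8 0 0 0; 0.5 0 2.8 0 0 0; 0.4 0 2.8 0 0 0; 0.3 0 2.8 0 0 0; 0.3 0 2.8 0 0 0; 0 0 0 0 0 0",
)

```text
time: 11.6
eef_pos: [0.6059, 0.2292, 0.1991]
orientation: [0.714, 0.7, 0.001, -0.0]
contact_force: [0.3, 1.5, 2.3]
width: 0.0005
gripper_force: 1.2
```

Call:
drive_tool(
  rows="0.2 0 1.5 0 0 0; 0.2 0 1.5 0 0 0; 0.2 0 1.5 0 0 0; 0.2 0 1.5 0 0 0; 0 0 1.5 0 0 0; 0 0 1.5 0 0 0; 0 0 1.5 0 0 0; 0 0 1.5 0 0 0; 0 0 1.5 0 0 0; 0 0 1.5 0 0 0; 0 0 0 0 0 0",
)

```text
time: 12.52
eef_pos: [0.6059, 0.2306, 0.1845]
orientation: [0.714, 0.7, 0.001, -0.0]
contact_force: [0.2, 3.7, 3.7]
width: 0.0008
gripper_force: 2.0
```

Call:
drive_tool(
  rows="0 0 1 0 0 0; 0 0 1 0 0 0; 0 0 1 0 0 0; 0 0 1 0 0 0; 0 0 0 0 0 0",
)

```text
time: 12.93
eef_pos: [0.6059, 0.2306, 0.1805]
orientation: [0.714, 0.7, 0.001, -0.0]
contact_force: [-0.4, 4.8, 5.2]
width: 0.0003
gripper_force: 2.3
```

Call:
drive_tool(
  rows="0 0 1 0 0 0; 0 0 1 0 0 0; 0 0 0 0 0 0; 0 0 0 0 0 0",
)

```text
time: 13.27
eef_pos: [0.6059, 0.2306, 0.1787]
orientation: [0.714, 0.7, 0.001, -0.0]
contact_force: [-0.5, 4.7, 5.8]
width: 0.0003
gripper_force: 2.9
```

Call:
drive_tool(
  rows="0 0 1 0 0 0; 0 0 1 0 0 0; 0 0 0 0 0 0; 0 0 0 0 0 0",
)

```text
time: 13.6
eef_pos: [0.606, 0.2307, 0.1784]
orientation: [0.714, 0.7, 0.002, -0.0]
contact_force: [-4.3, 3.0, 15.9]
width: 0.0003
gripper_force: 7.7
```

Call:
drive_tool(
  rows="0 0 1 0 0 0; 0 0 1 0 0 0; 0 0 0 0 0 0; 0 0 0 0 0 0",
)

```text
time: 13.93
eef_pos: [0.6061, 0.2308, 0.1782]
orientation: [0.714, 0.7, 0.002, -0.0]
contact_force: [-8.0, 2.7, 24.9]
width: 0.0005
gripper_force: 12.7
```

The z reading has stopped at 0.178 while the force climbs, so the shoe is resting on the tube. I'll back off and check.

Call:
drive_tool(
  rows="0 0 -4 0 0 0; 0 0 -6 0 0 0; 0 0 -20 0 0 0; 0 0 -35 0 0 0; 0 0 -40 0 0 0; 0 0 -40 0 0 0; -20 0 -20 0 0 0; -40 0 0 0 0 0; -40 0 0 0 0 0; -40 0 0 0 0 0; -40 0 0 0 0 0; 0 0 0 0 0 0; 0 0 0 0 0 0; 0 0 0 0 0 0",
)

```text
time: 15.1
eef_pos: [0.6015, 0.0482, 0.3382]
orientation: [0.715, 0.699, -0.001, -0.001]
contact_force: [0.2, 1.2, 0.5]
width: 0.0003
gripper_force: 0.0
```

```bash
python3 - <<'E'
from h import *
st()
c=bot.capture('side');s=cv2.resize(c['image'][95:245,195:325],None,fx=3.5,fy=3.5,interpolation=cv2.INTER_CUBIC)
w=bot.capture('wrist')['image'];w=cv2.copyMakeBorder(w[:,90:430],0,141,0,0,0)
cv2.imwrite('pics/end.png',np.hstack([s,w]))
q=P(c)@np.r_[hinge+.235*ux+[0,0,.0],1];print('level handle px in crop',((q[:2]/q[2])-[195,95])*3.5)
E
```

```text
15.1 [0.6015 0.0482 0.3382] [0.2178 1.2423 0.5011] 0.0003349958357842627 [-0.1198  0.3448 -0.0059  1.6322  0.0019  1.166  -0.1482]
level handle px in crop [142.1645 155.7854]
```

View pics/end.png

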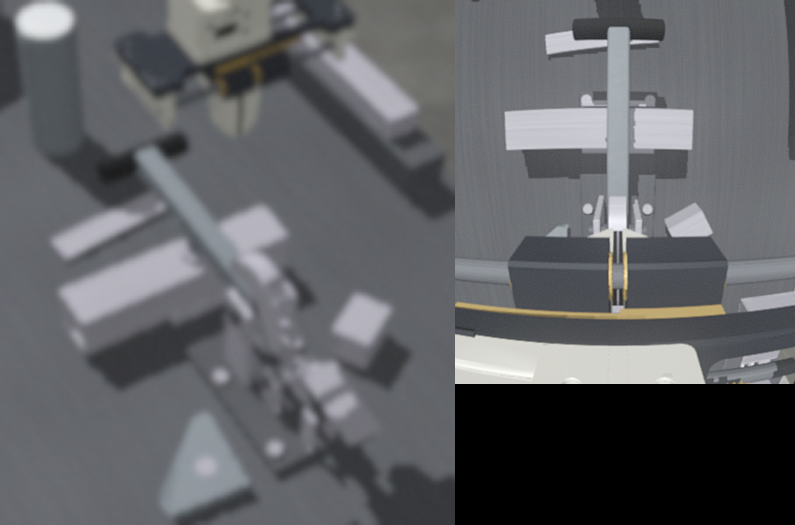

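The handle is at (142,157), against a predicted (142,156) for a level arm. The tube hasn't moved, the pawl is still tipped back and the gripper is clear.

```bash
python3 -c "
from station import bot
print(bot.sign_off())"
```

```text
the job is handed in; nothing more can be done
None
```

The job is handed in at about 15 s: the pawl is tipped right back, and the arm was pushed down slowly and lies level with its shoe on the tube; the tube stayed put and the bystanders were not touched.

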